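# Lever the stuck collet bush out of its holder

### The job

The brass collet bush is stuck tight in the blue extraction stand. Pick up the red-gripped steel pry bar, lay it over the stand's round steel fulcrum with the toe of its blade under the rim of the brass head, and press the grip down until the bush has come up about 10 mm; use only the bar on the bush, do not touch it with the gripper. Then let go, leaving the bush raised and the bar lying still, and leave the bronze-coloured file where it is.

Things in the scene. Friction and masses are not known exactly. Their poses are not given: they have to be found in the camera images.
- bar: Loose pry bar, 0.3 kg, lying flat. Red grip 110 long (x), 22 wide (y), 16 high (z), centred on the origin; flat steel blade 24 wide, 6 thick, running on from the grip's +x end, undersides flush. Origin: centre of the grip's underside. x points along the bar to its toe, 185 mm from the origin; z up.
- bush: Brass bush: round head 90 across, 12 thick, with a 4 mm boss on top, on a neck 34 across, stuck in the stand's dark steel block. Origin: on its axis at the head's underside, 84 mm above the bench when seated; the block's top is at 54, so a gap 30 high and 28 deep is open under the rim. It slides only straight up (30 mm at most), needs about 22 N, stays where left. Axes as the fulcrum's.
- fulcrum (a point): Middle of the top of the blue stand's round steel rod, 16 thick, 110 long (y), top 70 mm above the bench; fixed. x points level to the bush, whose axis is 85 mm away (near edge of its head 40, neck 68); z up. Towards -x the stand ends 25 mm from the rod; beyond it the bench is free for the bar's grip to come down.
- file: Shaping file, not to be used: brown wooden handle 100 long, 20 wide, 16 high, and a bronze-coloured flat blade 150 long, 20 wide, 5 thick. Origin: centre of the handle's underside; x along the file to its tip at 200 mm.
There are look-alikes about, which are no part of the job. Leave any black or turquoise look-alike of the bar alone.

How it is judged (in metres and radians):
On the way:
1. the bar, lying over the fulcrum with its toe under the head and its grip pressed down below the fulcrum's top, has lifted the bush at least 6 mm (z of bush in the frame of fulcrum above 0.02 m and contact force between bar and bush above 0.5 N and z of bar in the frame of fulcrum below -0.008 m and x of bar in the frame of fulcrum between -0.165 and -0.1 m and y of bar in the frame of fulcrum between -0.06 and 0.06 m), for 0.1 s.
At the end, for the whole second after the job is handed in: The bush stands at least 6 mm higher than it was seated, the bar lies still on the stand or on the bench (slower than 20 mm/s), and the file is within 20 mm of where it lay (z of bush in the frame of fulcrum above 0.02 m and linear speed of bar below 0.02 m/s and height (world z) of bar above -0.01 m and distance of file from where it was at the start of the episode below 0.02 m); the robot touches nothing.
It fails at once if the gripper or arm pushes on the bush itself (more than 1 N) (contact force between any of the fingers, the arm and bush above 1 N).
It fails at once if the file is moved by more than 20 mm (distance of file from where it was at the start of the episode above 0.02 m).
It also fails if it takes over 45 s, if anything falls off the work surface, if the arm or the gripper's body presses on something with over 40 N, if the wrist force passes 120 N, or if a joint passes its speed limit or range.

### The arm

A 7-joint arm with a two-finger parallel gripper is mounted at the origin on the work surface. World frame = base frame: x ahead of the robot, y to its left, z up, the work surface at z = 0. Lengths are in mm, angles in rad, forces in N, time in s.
With the tool pointing down it reaches from about 400 to 875 mm from the base axis. Payload 4.4 kg.
Tool frame: the origin (TCP) lies midway between the tips of the shut fingers; the grasp point (between the pads) lies 19 mm behind it (ctrl.grip_point_offset is the distance from the TCP to the grasp point, in mm); z points along the fingers, y is the direction in which the jaws open and shut (so a half turn about z gives the same grasp; the last joint's range is limited). The gripper opens to 85 mm and grips with 20 to 120 N. Pads are 22 mm wide; open, the fingers measure 114 mm over their backs; the gripper's body (76 mm by 85 mm) begins 54 mm behind the grasp point. The pads swing forward as they close: fully open they stand 13 mm farther back than shut.
Start: joints at [-1.238, 0.628, 0.038, 1.517, -0.027, 0.996, -0.02], TCP at [252.381, 599.017, 231.313] pointing down, gripper open.
Joint ranges: [-3.06, 3.06], [-0.37, 2.12], [-1.25, 1.32], [0.18, 2.47], [-1.1, 4.24], [0.23, 1.98], [-2.94, 2.94]. Speed limits (rad/s): [2.57, 2.57, 3.14, 3.14, 3.14, 3.14, 3.14].

### API

Orientations are given as [roll, pitch, yaw] about the fixed x, y, z axes, in that order (R = Rz(yaw) Ry(pitch) Rx(roll)).
In Python, from cell import ctrl, imaging, models gives the robot as it stands. The module is installed in compiled form; this text tells all that it offers.
- The arm moves only by the tool drive_tool, never from a script. Its argument "deltas" is text: rows parted by semicolons, each of 5 numbers parted by spaces: the shift along the tool's x, y, z in m, then the turn about the tool's z in degrees, then the finger opening in m, from 0 to 0.0854. A call has 1 to 12 rows; each row is the pose to reach, as a shift and turn from the pose commanded when the call began, along the tool's axes at that moment; what a row does not reach only later rows make up. A row lasts 1/8 s, in which the tool goes at most 62.5 mm and 10.7 degrees, less where a joint would pass 70% of its speed; a pose out of reach is approached as far as the arm can. A call with a gripper value outside its range is refused whole. The fingers move at their own pace and stop on an object; the grip force is fixed at half the most. Time passes only in rows, so rows that repeat a pose let the fingers close. It gives the time, the measured TCP pose, the force and the opening at its end, in the units of the state.
- ctrl.read_state(): the state, without advancing time (a new reading comes with each control period).
- imaging.get_image(name): name is "scene" or "top" or "wrist"; returns a dict with "color" (420x560x3 uint8, red, green, blue), "range_z" (420x560 float32, mm along the optical axis (not along the pixel's ray), 0 where there is no reading), "vfov" (degrees; the focal length in pixels is half the picture's height over the tangent of half this angle, whatever the lens; pixels are square), "cx", "cy" (the principal point, pixels), "k1" (the pictures are not rectified: a ray, as slopes to the right and down, at radius r is drawn at 1 + k1 r^2 times it, then the intrinsics apply), "extrinsics" (4x4, takes a point from camera to world coordinates). Camera axes: x right, y down, z forward; pixel columns grow to the right and rows downward; lengths in mm; the calibration is good to about 2 mm. A picture is of the moment at which its call begins.
- ctrl.finish_job(): hands the job in, once; it reports no verdict.
Trained networks look in a picture, given as the dict that the camera call returned (one of the last four; its "shot" number tells which), for a name from the list of things; names that differ only in an ending like _2 or _b are one class to them, and where a whole thing is asked for, a point or a joint stands for the part that bears it (a point fixed in the world has none). Each returns a list of dicts, best first, with "score" (0 to 1); they miss things now and then, are a little off and sometimes report something else, mostly with a low value. They report only what shows in the picture. A call takes as long as a camera call. They do not tell look-alikes from the thing itself.
- models.spot_in(picture, thing): "point" ([column, row] in pixels, amid what is visible of it).
- models.landmark_of(picture, thing): "point" ([column, row] in pixels: a listed point, or the origin of a listed thing).
The state is a dict: "clock": time; "qpos": joint angles; "qd": joint speeds; "tau": joint torques, N m; "eef_pos": TCP position; "tool_rot": TCP orientation; "force": force on the tool from outside, world axes, zero at the start; "torque": the same for the moment, N m; "width": finger opening in mm.
Only numpy, scipy, OpenCV 4.12 (cv2) and the standard library are available. Lean on these libraries where they do the work, as an engineer would, in place of code of your own. Each camera call takes 0.05 s, during which the arm holds its last target.

## Working session

There is one attempt and no reset: what is moved stays moved. The work goes in short steps, Python scripts to look and compute and a tool call to move; the robot and the scene stay as the last step left them, time stands still between calls to the robot, and variables do not carry over. Pictures are saved under pics/ and viewed, and the job is handed in when it is done.

Besides the shell and the picture viewer there is one more tool, called after ">>>" as a command line: name --argument value ..., lists and objects as JSON in quotes. drive_tool: Moves the arm, as the interface text tells. Its arguments: {"type":"object","properties":{"deltas":{"type":"string"}},"required":["deltas"]}

```bash
mkdir -p pics; cat > h.py <<'E'
import numpy as np, cv2
from cell import ctrl, imaging, models
def K(im):
    h,w=im["color"].shape[:2]; f=h/2/np.tan(np.radians(im["vfov"])/2); return f,im["cx"],im["cy"]
def ray(im,p):
    f,cx,cy=K(im); d=np.array([(p[0]-cx)/f,(p[1]-cy)/f]); u=d.copy()
    for _ in range(20): u=d/(1+im["k1"]*(u@u))
    return u
def at_depth(im,p,z=None):
    if z is None:
        c,r=int(round(p[0])),int(round(p[1])); a=im["range_z"][r-1:r+2,c-1:c+2]; z=np.median(a[a>0])
    u=ray(im,p); X=np.array([u[0]*z,u[1]*z,z,1]); return (np.array(im["extrinsics"])@X)[:3]
def at_h(im,p,h):
    E=np.array(im["extrinsics"]); u=ray(im,p); d=E[:3,:3]@np.array([u[0],u[1],1]); o=E[:3,3]
    return o+d*(h-o[2])/d[2]
def save(im,n,crop=None,s=1):
    a=im["color"]
    if crop: a=a[crop[1]:crop[3],crop[0]:crop[2]]
    a=cv2.resize(a,None,fx=s,fy=s,interpolation=cv2.INTER_CUBIC)
    cv2.imwrite("pics/"+n,a[:,:,::-1])
def cloud(im):
    h,w=im["range_z"].shape; f,cx,cy=K(im)
    c,r=np.meshgrid(np.arange(w),np.arange(h)); d=np.stack([(c-cx)/f,(r-cy)/f],-1); u=d.copy()
    for _ in range(20): u=d/(1+im["k1"]*(u**2).sum(-1,keepdims=True))
    z=im["range_z"]; X=np.concatenate([u*z[...,None],z[...,None]],-1); E=np.array(im["extrinsics"])
    return X@E[:3,:3].T+E[:3,3]
E
python3 - <<'E'
from h import *
for n in ("scene","top"):
    im=imaging.get_image(n); save(im,n+"0.png"); print(n,im["vfov"],im["k1"],np.round(im["extrinsics"],2).tolist())
    for t in ("bar","bush","fulcrum","file"):
        for f in ("spot_in","landmark_of"):
            print(t,f,[( [round(float(v)) for v in d["point"]],round(d["score"],2)) for d in getattr(models,f)(im,t)][:5])
print(ctrl.read_state())
E
```

```text
scene 52.24613291759889 -0.06633141158021302 [[0.75, 0.55, -0.36, 896.31], [0.66, -0.63, 0.41, -568.53], [-0.0, -0.55, -0.84, 1101.11], [0.0, 0.0, 0.0, 1.0]]
bar spot_in [([231, 213], 0.84), ([160, 269], 0.78), ([246, 297], 0.67)]
bar landmark_of [([228, 280], 0.61), ([245, 204], 0.58)]
bush spot_in [([356, 240], 0.83)]
bush landmark_of [([354, 243], 0.97)]
fulcrum spot_in [([347, 244], 0.66)]
fulcrum landmark_of [([334, 223], 0.76)]
file spot_in []
file landmark_of [([356, 146], 0.97)]
top 52.15110739657351 -0.13494387378151138 [[0.01, -0.99, 0.15, 333.31], [-1.0, -0.01, 0.0, -86.16], [-0.0, -0.15, -0.99, 1089.05], [0.0, 0.0, 0.0, 1.0]]
bar spot_in [([356, 196], 0.98), ([405, 290], 0.91), ([294, 275], 0.74)]
bar landmark_of [([422, 307], 0.72), ([354, 218], 0.67), ([267, 272], 0.63)]
bush spot_in [([242, 125], 0.55)]
bush landmark_of [([240, 125], 0.95)]
fulcrum spot_in [([242, 142], 0.82), ([119, 199], 0.29)]
fulcrum landmark_of [([238, 160], 0.95)]
file spot_in [([120, 200], 0.84)]
file landmark_of [([112, 224], 0.91), ([355, 222], 0.36)]
{'clock': 0.9, 'qpos': array([-1.23779777,  0.62837756,  0.03853294,  1.51738246, -0.02698006,
        0.99630142, -0.01997805]), 'qd': array([-0.00118214, -0.00078367, -0.00078732,  0.00014326, -0.00155892,
        0.00146735,  0.00106219]), 'tau': array([ 2.53938542e-04, -5.63256633e+01,  1.22591268e+00, -1.93782377e+01,
        1.09830059e-02,  1.61814463e-03, -1.92614692e-05]), 'eef_pos': array([252.41012335, 599.01815168, 231.334208  ]), 'tool_rot': array([ 3.14154236e+00, -2.53630668e-06,  2.74277562e+00]), 'force': array([-0.60067397, -0.13380353,  0.18883774]), 'torque': array([-0.01535995,  0.02067729,  0.00042828]), 'width': 85.12130692361158}
```

View pics/top0.png

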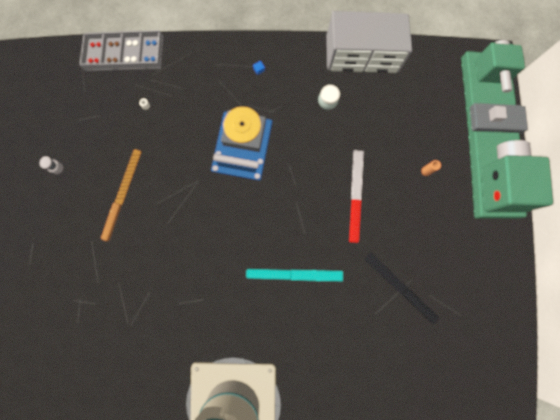

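View pics/scene0.png

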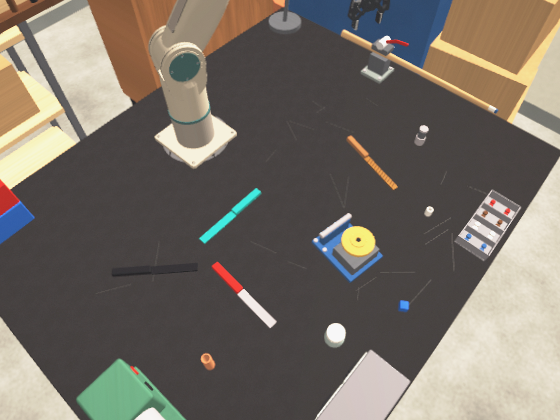

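The top view (top0) shows what could be taken for the bar: red grip with a steel blade at (356,196), black at (405,290), turquoise at (294,275), and the bronze file at (120,200). By the description I choose the red one. The stand is at (242,142), with its rod at (238,160) and the brass head at (241,124). Next is a close crop and the measurements.

```bash
python3 - <<'E'
from h import *
im=imaging.get_image("top"); save(im,"crop1.png",(200,90,400,260),4)
P=cloud(im); C=im["color"].astype(int)
hsv=cv2.cvtColor(im["color"],cv2.COLOR_RGB2HSV)
r,c=np.mgrid[0:420,0:560]
box=lambda a,b,d,e:(c>=a)&(c<=d)&(r>=b)&(r<=e)
red=(hsv[...,1]>150)&((hsv[...,0]<8)|(hsv[...,0]>172))&box(335,140,380,260)
bl=(hsv[...,1]<60)&(hsv[...,2]>120)&box(340,140,375,205)
for n,m in (("red",red),("blade",bl)):
    cnt=max(cv2.findContours(m.astype(np.uint8),0,2)[0],key=cv2.contourArea); rc=cv2.minAreaRect(cnt); print(n,m.sum(),rc)
    print(np.median(P[m],0).round(1), [at_h(im,p,16 if n=="red" else 6).round(1).tolist() for p in cv2.boxPoints(rc)])
    g=np.array([at_h(im,p,16 if n=="red" else 6)[:2] for p in np.argwhere(m)[:,::-1]]); print("cent",g.mean(0)); 
    if n=="red": gr=g.mean(0)
    else: d=g.mean(0)-gr; print("yaw",np.arctan2(d[1],d[0]),np.linalg.norm(d))
y=(hsv[...,0]>18)&(hsv[...,0]<35)&(hsv[...,1]>150)&box(215,100,270,150)
cnt=max(cv2.findContours(y.astype(np.uint8),0,2)[0],key=cv2.contourArea); e=cv2.fitEllipse(cnt);print("head",e,at_h(im,e[0],96),np.median(P[y],0))
rod=(hsv[...,1]<70)&(hsv[...,2]>110)&box(205,145,270,175)&(P[...,2]>50)
cnt=max(cv2.findContours(rod.astype(np.uint8),0,2)[0],key=cv2.contourArea); rc=cv2.minAreaRect(cnt); print("rod",rod.sum(),rc,at_h(im,rc[0],68),[at_h(im,p,66).round(1).tolist() for p in cv2.boxPoints(rc)],np.median(P[rod],0))
for t,h in(("bar",0),("bush",84),("fulcrum",70),("file",0)): print(t,[at_h(im,d["point"],h).round(1) for d in models.landmark_of(im,t)])
im=imaging.get_image("scene")
for t,h in(("bar",0),("bush",84),("fulcrum",70),("file",0)): print("sc",t,[at_h(im,d["point"],h).round(1) for d in models.landmark_of(im,t)])
E
```

```text
red 461 ((354.6369323730469, 221.03538513183594), (10.81665325164795, 42.379093170166016), 3.1798300743103027)
[ 457.4 -300.9   15.5] [[404.4, -283.3, 16.0], [512.0, -291.1, 16.0], [510.8, -318.9, 16.0], [403.0, -310.7, 16.0]]
cent [ 457.46602466 -300.9140277 ]
blade 545 ((357.0234680175781, 174.05386352539062), (11.195032119750977, 48.45924377441406), 3.012787342071533)
[ 581.1 -311.6    6. ] [[517.9, -292.4, 6.0], [646.8, -302.0, 6.0], [645.7, -331.7, 6.0], [516.7, -321.5, 6.0]]
cent [ 581.02290775 -311.75826755]
yaw -0.08754286194992192 124.03185436176558
head ((242.2222900390625, 124.00701904296875), (32.675296783447266, 35.2835578918457), 12.335352897644043) [681.8014324  -17.34038487  96.        ] [680.64008317 -17.50647316  96.95209218]
rod 356 ((235.53648376464844, 160.8030548095703), (44.102020263671875, 7.793420791625977), 10.491477012634277) [596.94215499  -1.02014268  68.        ] [[597.6, 54.4, 66.0], [617.1, 51.5, 66.0], [597.4, -55.9, 66.0], [578.1, -52.7, 66.0]] [598.00915981  -4.54011869  67.97760239]
bar [array([ 458.6, -301.1,    0. ]), array([332. , -79.5,   0. ])]
bush [array([682.7, -22.9,  84. ])]
fulcrum [array([598. , -10.4,  70. ])]
file [array([443.8, 321.7,   0. ])]
sc bar [array([ 242.5, -469.1,    0. ]), array([ 461.5, -304.5,    0. ])]
sc bush [array([677.4, -20.1,  84. ])]
sc fulcrum [array([598.6,   4.7,  70. ])]
sc file [array([448.8, 335.4,   0. ])]
```

View pics/crop1.png

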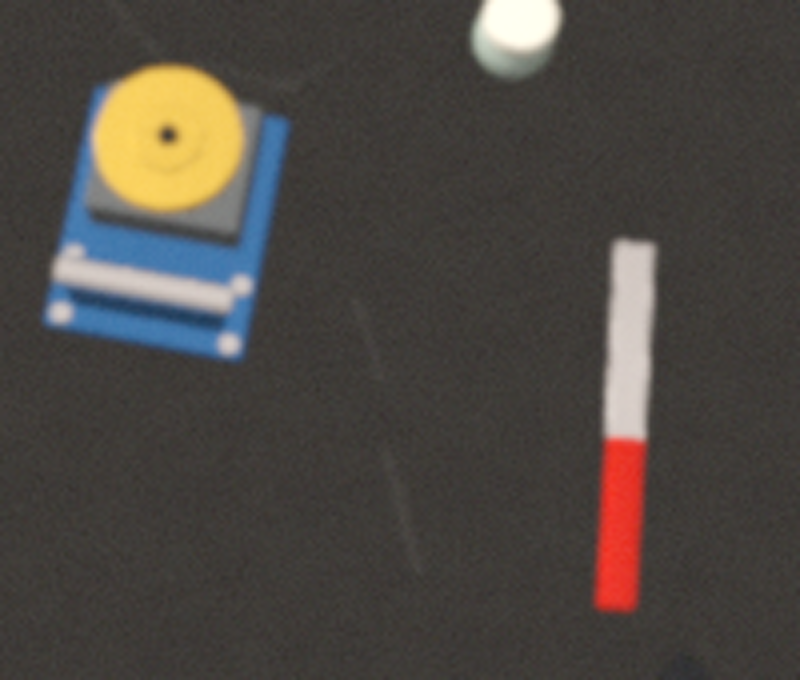

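```bash
cat >> h.py <<'E'
from scipy.spatial.transform import Rotation as Ro
def to(x,y,z,yaw=None,base=None):
    s=ctrl.read_state() if base is None else base
    R=Ro.from_euler("xyz",s["tool_rot"]).as_matrix(); d=R.T@(np.array([x,y,z])-s["eef_pos"])/1000
    t=0 if yaw is None else -np.degrees((yaw-s["tool_rot"][2]+np.pi)%(2*np.pi)-np.pi)
    return d.round(4).tolist()+[round(float(t),2)]
E
python3 - <<'E'
from h import *
print(to(520,200,231,3.054), to(487.4,-303.6,150,3.054))
E
```

```text
[-0.4015, -0.2638, 0.0003, -17.83] [-0.5671, -0.7406, 0.0812, -17.83]
```

>>> drive_tool --deltas "-0.4015 -0.2638 0 -17.8 0.06; -0.4015 -0.2638 0 -17.8 0.06; -0.4015 -0.2638 0 -17.8 0.06; -0.4015 -0.2638 0 -17.8 0.06; -0.4015 -0.2638 0 -17.8 0.06; -0.4015 -0.2638 0 -17.8 0.06; -0.4015 -0.2638 0 -17.8 0.06; -0.4015 -0.2638 0 -17.8 0.06"

```text
clock: 2.4
eef_pos: [521.7, 196.7, 231.5]
tool_rot: [-3.141, 0.001, 3.05]
force: [0.0, -0.2, -0.1]
width: 60.4
```

```bash
python3 - <<'E'
from h import *
print(to(487.4,-303.6,110,3.054), ctrl.read_state()["qpos"])
E
```

```text
[-0.0114, -0.5012, 0.1219, -0.22] [-0.39068041  0.49390905 -0.031066    1.77933913  0.02077641  0.86805933
  1.04789942]
```

>>> drive_tool --deltas "-0.0114 -0.5012 0.1219 -0.2 0.05; -0.0114 -0.5012 0.1219 -0.2 0.05; -0.0114 -0.5012 0.1219 -0.2 0.05; -0.0114 -0.5012 0.1219 -0.2 0.05; -0.0114 -0.5012 0.1219 -0.2 0.05; -0.0114 -0.5012 0.1219 -0.2 0.05; -0.0114 -0.5012 0.1219 -0.2 0.05; -0.0114 -0.5012 0.1219 -0.2 0.05; -0.0114 -0.5012 0.1219 -0.2 0.05; -0.0114 -0.5012 0.1219 -0.2 0.05"

```text
clock: 3.65
eef_pos: [486.7, -301.0, 109.0]
tool_rot: [3.141, -0.0, 3.055]
force: [-0.3, 1.1, -0.2]
width: 50.4
```

```bash
python3 - <<'E'
from h import *
im=imaging.get_image("wrist"); save(im,"w1.png")
print(np.round(im["extrinsics"],3).tolist())
C=im["color"]; hsv=cv2.cvtColor(C,cv2.COLOR_RGB2HSV)
m=(hsv[...,1]>150)&((hsv[...,0]<8)|(hsv[...,0]>172))
cnt=max(cv2.findContours(m.astype(np.uint8),0,2)[0],key=cv2.contourArea); rc=cv2.minAreaRect(cnt); print(rc)
print([at_h(im,p,16).round(1).tolist() for p in cv2.boxPoints(rc)], at_h(im,rc[0],16).round(1))
print(ctrl.read_state()["eef_pos"],ctrl.read_state()["tool_rot"],ctrl.read_state()["clock"])
print(to(487.4,-303.6,4,3.054))
E
```

```text
[[0.086, 0.962, 0.259, 420.757], [0.996, -0.083, -0.021, -295.937], [0.001, 0.26, -0.966, 250.872], [0.0, 0.0, 0.0, 1.0]]
((274.0, 168.0), (166.0, 36.0), 90.0)
[[405.8, -309.7, 16.0], [407.7, -288.2, 16.0], [513.7, -296.6, 16.0], [511.6, -320.6, 16.0]] [ 457.  -303.5   16. ]
[ 487.42509806 -299.03450102  109.37016188] [ 3.14030093e+00 -8.41641868e-05  3.05743270e+00] 3.7
[-0.0004, -0.0047, 0.1054, 0.2]
```

View pics/w1.png

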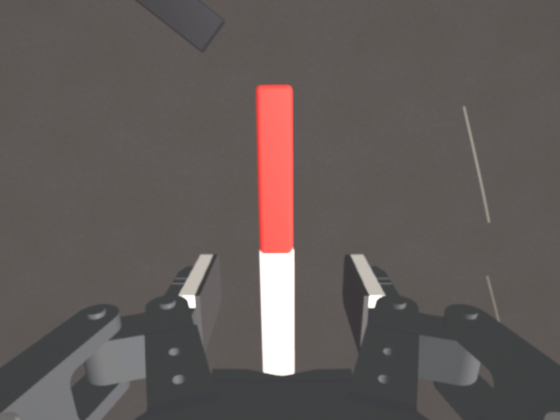

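>>> drive_tool --deltas "-0.002 -0.0041 0.05 0 0.045; -0.002 -0.0041 0.085 0 0.045; -0.002 -0.0041 0.1 0 0.045; -0.002 -0.0041 0.105 0 0.045; -0.002 -0.0041 0.105 0 0.045; -0.002 -0.0041 0.105 0 0.045"

```text
clock: 4.45
eef_pos: [489.7, -304.8, 5.6]
tool_rot: [-3.141, 0.002, 3.057]
force: [0.4, -1.0, 0.5]
width: 44.9
```

```bash
python3 - <<'E'
from h import *
im=imaging.get_image("wrist"); save(im,"w2.png")
s=ctrl.read_state();print(s["eef_pos"],s["tool_rot"],s["force"])
E
```

```text
[ 489.54368164 -304.92757873    5.55544322] [-3.14073736e+00  1.84694299e-03  3.05685944e+00] [ 0.45765789 -0.73205489  0.09960585]
```

View pics/w2.png

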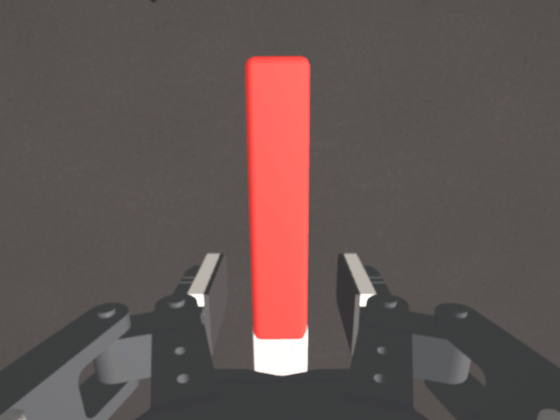

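The bar (columns 247–309) sits centred between the open fingers (210 and 345), so I'm closing.

>>> drive_tool --deltas "0 0 0.002 0 0.045; 0 0 0.002 0 0.01; 0 0 0.002 0 0.01; 0 0 0.002 0 0.01; 0 0 0.002 0 0.01; 0 0 0.002 0 0.01"

```text
clock: 5.25
eef_pos: [488.9, -304.9, 2.8]
tool_rot: [-3.141, 0.0, 3.057]
force: [-0.4, -0.6, 4.9]
width: 20.5
```

>>> drive_tool --deltas "0 0 -0.04 0 0.005; 0 0 -0.1 0 0.005; 0 0 -0.14 0 0.005; 0 0 -0.14 0 0.005; 0 0 -0.14 0 0.005"

```text
clock: 5.88
eef_pos: [487.5, -303.7, 140.9]
tool_rot: [3.14, -0.003, 3.057]
force: [0.4, 0.6, -5.3]
width: 20.7
```

```bash
python3 - <<'E'
from h import *
im=imaging.get_image("scene"); save(im,"s2.png")
s=ctrl.read_state();print(s["eef_pos"],s["tool_rot"],s["force"],s["width"])
im=imaging.get_image("top"); save(im,"t2.png"); P=cloud(im)
hsv=cv2.cvtColor(im["color"],cv2.COLOR_RGB2HSV)
m=(hsv[...,1]<60)&(hsv[...,2]>120); m[:, :335]=0; m[:,385:]=0; m[:130]=0; m[240:]=0; m&=(P[...,2]>100)&(P[...,0]>530)&(P[...,2]<250)
Q=P[m];k=np.linspace(Q[:,0].min(),Q[:,0].max(),7)
for a,b in zip(k,k[1:]):
    q=Q[(Q[:,0]>=a)&(Q[:,0]<=b)]; print(len(q),np.median(q,0).round(1))
print(Q[:,0].max())
E
```

```text
[ 487.29045166 -303.56749923  140.3734382 ] [ 3.13973733 -0.00387066  3.057045  ] [-0.09246476 -0.21549577 -3.67794638] 20.318219343832858
42 [ 542.7 -300.9  144.4]
79 [ 559.6 -306.6  143.3]
76 [ 577.7 -309.5  143.6]
79 [ 596.6 -311.2  143.6]
84 [ 615.6 -312.4  143.1]
81 [ 633.2 -313.2  143. ]
642.9031794802133
```

View pics/t2.png

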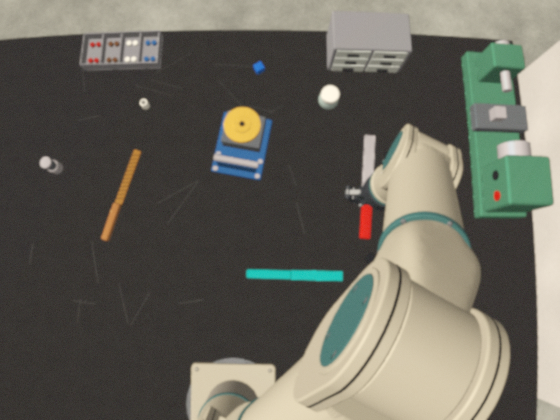

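```bash
python3 - <<'E'
from h import *
print(to(470,21.1,140,2.964))
E
```

```text
[0.0447, 0.3221, 0.001, 5.33]
```

>>> drive_tool --deltas "0.0447 0.3221 0 5.3 0.005; 0.0447 0.3221 0 5.3 0.005; 0.0447 0.3221 0 5.3 0.005; 0.0447 0.3221 0 5.3 0.005; 0.0447 0.3221 0 5.3 0.005; 0.0447 0.3221 0 5.3 0.005; 0.0447 0.3221 0 5.3 0.005; 0.0447 0.3221 0 5.3 0.005; 0.0447 0.3221 0 5.3 0.005"

```text
clock: 7.1
eef_pos: [471.5, 18.2, 142.2]
tool_rot: [-3.141, -0.0, 2.961]
force: [-0.1, -0.5, -4.0]
width: 20.7
```

```bash
python3 - <<'E'
from h import *
s=ctrl.read_state();print(s["eef_pos"],s["tool_rot"],s["force"],s["width"])
im=imaging.get_image("top"); save(im,"t3.png"); save(im,"t3c.png",(180,90,310,220),5); P=cloud(im)
hsv=cv2.cvtColor(im["color"],cv2.COLOR_RGB2HSV)
m=(hsv[...,1]<60)&(hsv[...,2]>120)&(P[...,2]>115)&(P[...,2]<160)&(P[...,0]>530)&(abs(P[...,1])<100)
Q=P[m];k=np.linspace(Q[:,0].min(),Q[:,0].max(),7)
for a,b in zip(k,k[1:]):
    q=Q[(Q[:,0]>=a)&(Q[:,0]<=b)]; print(len(q),np.median(q,0).round(1),q[:,1].min().round(1),q[:,1].max().round(1))
print(Q[:,0].max())
print(to(470,21.1,77,2.964))
E
```

```text
[471.49387084  18.18178276 142.17066107] [-3.14075216e+00 -2.77047378e-04  2.96096767e+00] [-0.14937946 -0.52657995 -3.97228964] 20.665493710020503
38 [538.5   1.7 145.8] -4.9 6.8
46 [ 5.535e+02 -1.000e-01  1.455e+02] -6.8 6.9
59 [569.6  -1.7 145.5] -11.0 7.4
65 [585.7  -1.6 145.7] -13.0 7.8
61 [599.8  -5.4 145.8] -16.8 7.8
70 [616.   -7.6 145.9] -21.0 4.0
623.7690316178457
[0.002, 0.0024, 0.0653, -0.16]
```

View pics/t3c.png

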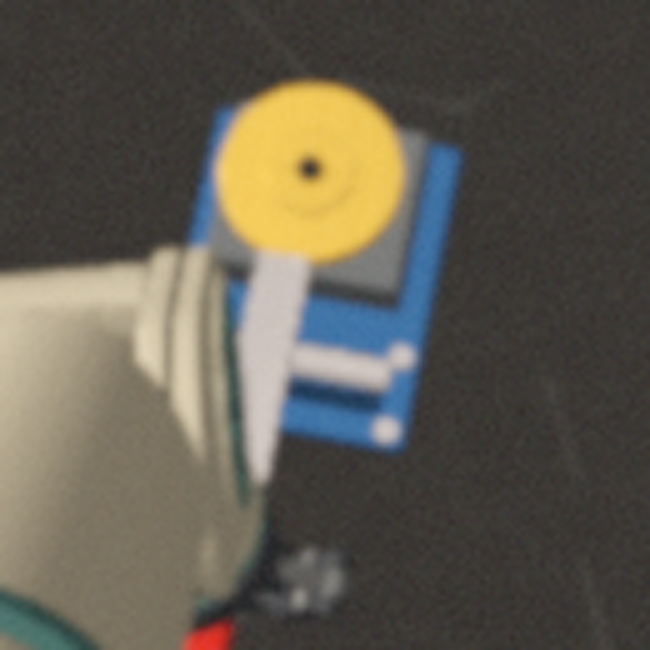

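>>> drive_tool --deltas "0.002 0.0024 0.025 0 0.005; 0.002 0.0024 0.05 0 0.005; 0.002 0.0024 0.06 0 0.005; 0.002 0.0024 0.065 0 0.005; 0.002 0.0024 0.065 0 0.005; 0.002 0.0024 0.065 0 0.005"

```text
clock: 7.9
eef_pos: [470.5, 22.9, 78.0]
tool_rot: [3.141, 0.001, 2.964]
force: [0.2, -0.2, -3.7]
width: 20.4
```

```bash
python3 - <<'E'
from h import *
s=ctrl.read_state();print(s["eef_pos"],s["tool_rot"],s["force"],s["width"])
im=imaging.get_image("top"); save(im,"t4c.png",(180,90,310,220),5); P=cloud(im)
hsv=cv2.cvtColor(im["color"],cv2.COLOR_RGB2HSV)
m=(hsv[...,1]<60)&(hsv[...,2]>120)&(P[...,2]>74)&(P[...,2]<95)&(P[...,0]>530)&(abs(P[...,1])<100)
Q=P[m];k=np.linspace(Q[:,0].min(),Q[:,0].max(),6)
for a,b in zip(k,k[1:]):
    q=Q[(Q[:,0]>=a)&(Q[:,0]<=b)]; print(len(q),np.median(q,0).round(1),q[:,1].min().round(1),q[:,1].max().round(1))
print(Q[:,0].max())
im=imaging.get_image("scene"); save(im,"s4c.png",(270,170,420,300),5)
print(to(501.5,15.3,77,2.964))
E
```

```text
[470.50749022  22.90818686  78.01429533] [3.14124129e+00 1.26305577e-03 2.96431554e+00] [ 0.1800664  -0.21470439 -3.69640608] 20.361010686038362
39 [540.6   5.1  81.9] -1.5 10.2
60 [560.4   5.3  81.6] -4.0 13.1
69 [578.4   3.7  81.2] -8.5 13.6
70 [5.979e+02 5.000e-01 8.100e+01] -10.4 11.7
64 [615.5  -2.5  81.5] -12.5 9.5
626.1007250502591
[-0.032, -0.0021, 0.001, 0.02]
```

View pics/t4c.png

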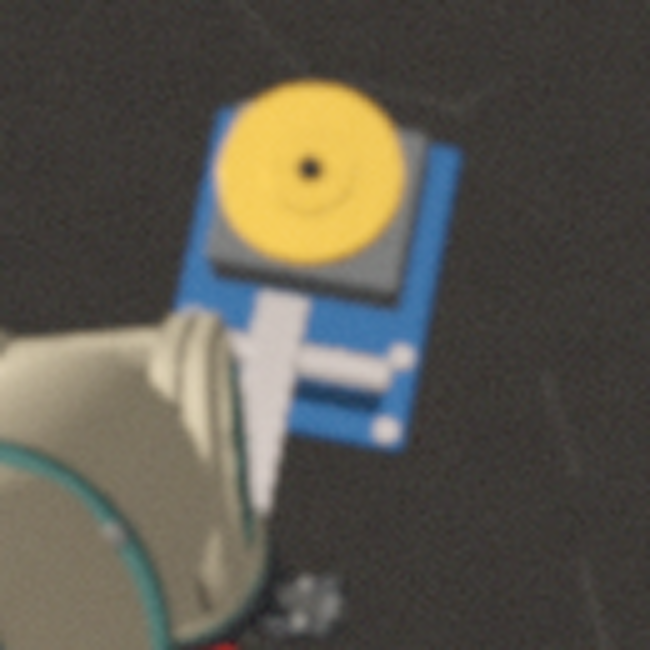

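View pics/s4c.png

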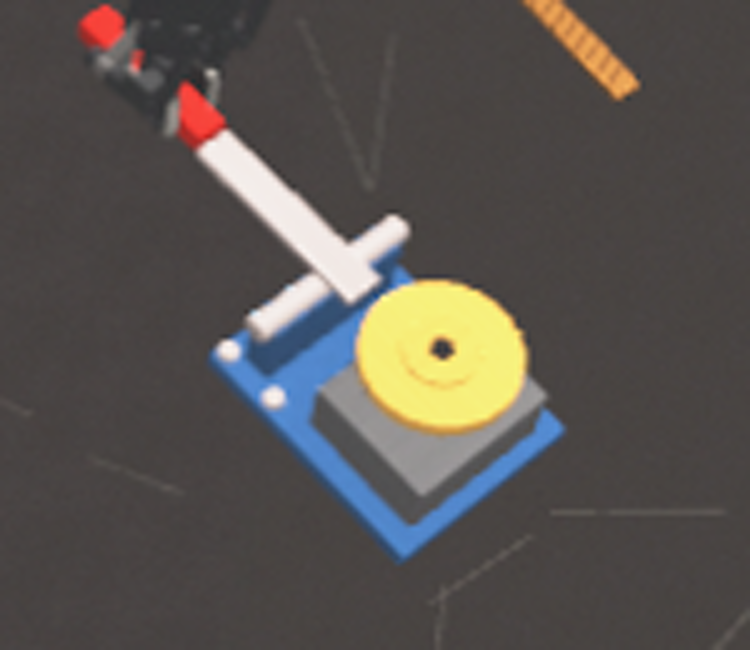

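The blade is over the rod, level and square to the head, with its toe (top view crop 283,292) short of the rim. I'll lower it 2 mm and slide it in.

>>> drive_tool --deltas "0 -0.002 0.002 0 0.005; -0.004 -0.002 0.002 0 0.005; -0.01 -0.002 0.002 0 0.005; -0.016 -0.002 0.002 0 0.005; -0.022 -0.002 0.002 0 0.005; -0.028 -0.002 0.002 0 0.005; -0.032 -0.002 0.002 0 0.005; -0.032 -0.002 0.002 0 0.005; -0.032 -0.002 0.002 0 0.005"

```text
clock: 9.12
eef_pos: [500.7, 15.4, 75.3]
tool_rot: [-3.142, -0.001, 2.964]
force: [0.0, 0.1, -2.9]
width: 20.3
```

```bash
python3 - <<'E'
from h import *
s=ctrl.read_state();print(s["eef_pos"],s["tool_rot"],s["force"],s["width"])
im=imaging.get_image("top"); save(im,"t5c.png",(180,90,310,220),5); P=cloud(im)
hsv=cv2.cvtColor(im["color"],cv2.COLOR_RGB2HSV)
m=(hsv[...,1]<60)&(hsv[...,2]>120)&(P[...,2]>72)&(P[...,2]<95)&(P[...,0]>530)&(abs(P[...,1])<100)
Q=P[m];k=np.linspace(Q[:,0].min(),Q[:,0].max(),6)
for a,b in zip(k,k[1:]):
    q=Q[(Q[:,0]>=a)&(Q[:,0]<=b)]; print(len(q),np.median(q,0).round(1),q[:,1].min().round(1),q[:,1].max().round(1))
im=imaging.get_image("scene"); save(im,"s5c.png",(270,170,420,300),5)
E
```

```text
[500.72852351  15.36692547  75.32351955] [-3.14152550e+00 -6.31249779e-04  2.96447245e+00] [ 2.20225216e-03  9.02484533e-02 -2.85421815e+00] 20.348435570221092
18 [564.4  -3.7  78.3] -6.2 -1.1
33 [581.6  -5.7  78.4] -46.7 -0.6
45 [597.7  -7.6  77.7] -39.3 -0.3
52 [615.7  -7.4  79. ] -17.0 2.4
57 [633.4  -7.1  79.2] -19.0 3.2
```

View pics/s5c.png

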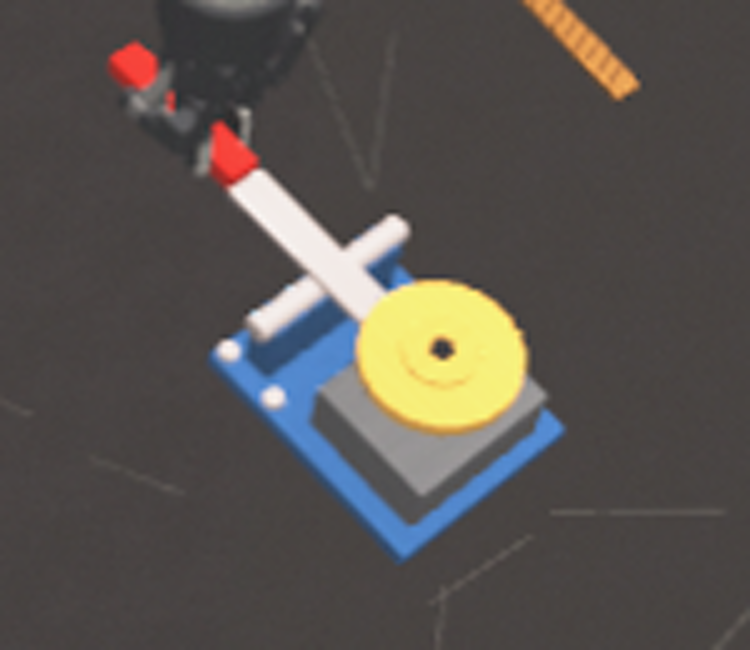

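The toe is well under the rim (s5c, about 375,300). Next I press down while still holding the grip, in stages.

>>> drive_tool --deltas "0 0 0.003 0 0.005; 0 0 0.006 0 0.005; 0 0 0.009 0 0.005; 0 0 0.012 0 0.005; 0 0 0.015 0 0.005; 0 0 0.018 0 0.005; 0 0 0.018 0 0.005"

```text
clock: 10.1
eef_pos: [501.0, 15.6, 57.8]
tool_rot: [3.141, -0.0, 2.965]
force: [-3.9, 1.8, 9.8]
width: 20.6
```

```bash
cat > look.py <<'E'
import sys
from h import *
n=sys.argv[1]
s=ctrl.read_state();print(s["clock"],s["eef_pos"],s["tool_rot"],s["force"],s["width"])
im=imaging.get_image("top"); save(im,"t%s.png"%n,(180,90,310,220),5); P=cloud(im)
hsv=cv2.cvtColor(im["color"],cv2.COLOR_RGB2HSV)
y=(hsv[...,0]>18)&(hsv[...,0]<35)&(hsv[...,1]>150)&(P[...,0]>630)&(P[...,2]>88)
print("head z",np.median(P[y],0).round(2),P[y][:,2].mean())
m=(hsv[...,1]<60)&(hsv[...,2]>120)&(P[...,2]>60)&(P[...,2]<105)&(P[...,0]>530)&(P[...,0]<640)&(abs(P[...,1]+3)<14)
Q=P[m];k=np.linspace(Q[:,0].min(),Q[:,0].max(),6)
for a,b in zip(k,k[1:]):
    q=Q[(Q[:,0]>=a)&(Q[:,0]<=b)]; print(len(q),np.median(q,0).round(1))
im=imaging.get_image("scene"); save(im,"s%s.png"%n,(270,140,420,270),5); P=cloud(im)
hsv=cv2.cvtColor(im["color"],cv2.COLOR_RGB2HSV)
y=(hsv[...,0]>18)&(hsv[...,0]<35)&(hsv[...,1]>100)&(P[...,0]>630)&(P[...,2]>88)&(abs(P[...,1])<80)
print("head z sc",np.median(P[y],0).round(2))
E
python3 look.py 6
```

```text
10.1 [500.98298453  15.56647957  57.78606112] [ 3.14138620e+00 -2.23519542e-04  2.96482057e+00] [-3.91154588  1.84502476  9.80390204] 20.585642676919505
head z [680.07 -17.55  97.01] 97.33790848890901
13 [563.3  -3.6  71.1]
30 [584.2  -6.5  72.8]
53 [597.2  -7.8  75.4]
44 [615.9  -7.4  78.8]
57 [631.7  -7.2  81.2]
head z sc [686.09 -17.7   96.92]
```

View pics/s6.png

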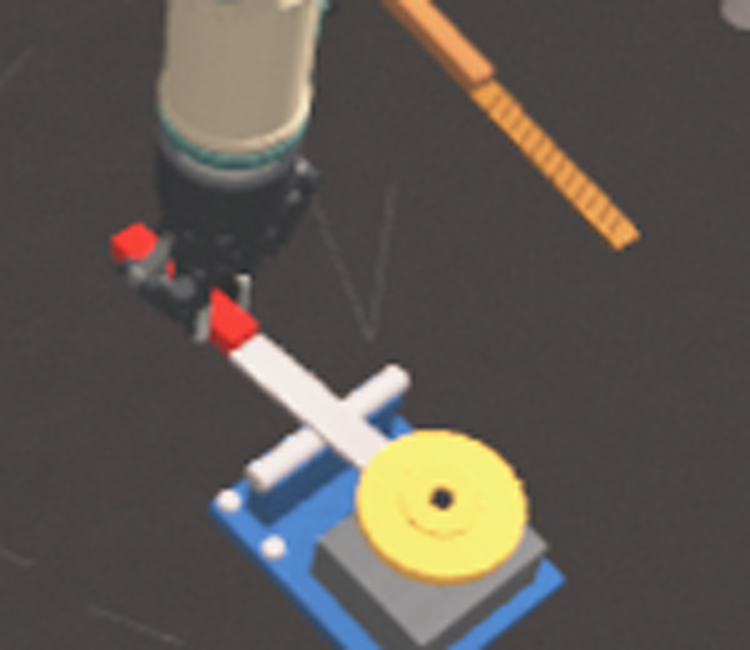

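It pivots cleanly in the pads, and the toe has just made contact. I keep pressing.

>>> drive_tool --deltas "0 0 0.003 0 0.005; 0 0 0.006 0 0.005; 0 0 0.009 0 0.005; 0 0 0.012 0 0.005; 0 0 0.014 0 0.005; 0 0 0.014 0 0.005"

```text
clock: 10.95
eef_pos: [500.8, 15.6, 44.4]
tool_rot: [3.141, -0.0, 2.965]
force: [-6.9, 1.5, 16.5]
width: 20.6
```

```bash
python3 look.py 7
```

```text
10.95 [500.83232628  15.62348171  44.41532307] [ 3.14129489e+00 -1.11299916e-04  2.96489425e+00] [-6.88370139  1.5492584  16.51043777] 20.573632648808747
head z [680.03 -17.64 104.11] 104.39987109208896
14 [571.6  -5.3  69.3]
32 [587.5  -7.6  72.4]
42 [600.2  -7.8  76.8]
43 [616.6  -7.8  81.6]
53 [631.8  -7.5  86.1]
head z sc [685.72 -18.22 104.26]
```

View pics/s7.png

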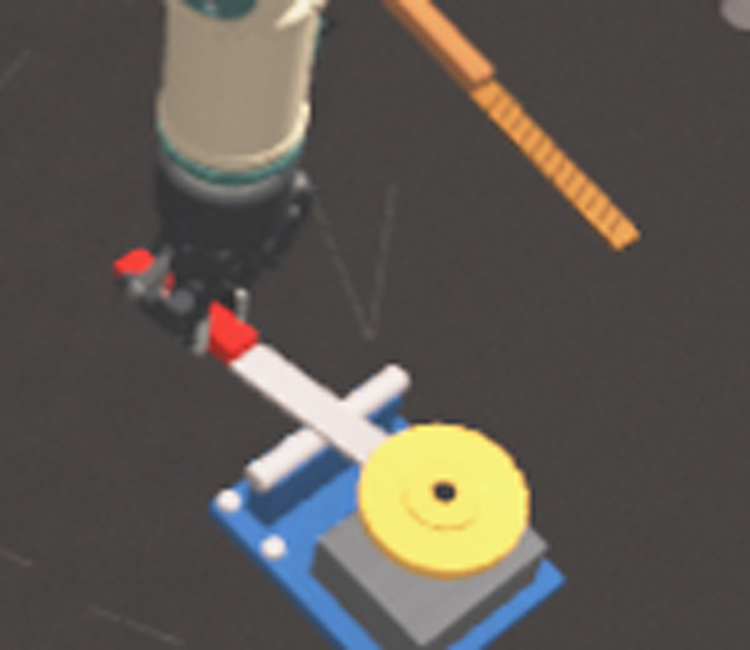

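The bush is up about 7 mm. I need about 3 mm more, so 6 mm more at the grip.

>>> drive_tool --deltas "0 0 0.003 0 0.005; 0 0 0.006 0 0.005; 0 0 0.006 0 0.005; 0 0 0.006 0 0.005"

```text
clock: 11.55
eef_pos: [501.1, 15.5, 38.4]
tool_rot: [3.141, 0.0, 2.964]
force: [-4.6, 1.6, 16.0]
width: 20.3
```

```bash
python3 look.py 8
```

```text
11.55 [501.10977266  15.48920907  38.41452737] [3.14121859e+00 4.00952344e-04 2.96393925e+00] [-4.6343534   1.56349285 15.982272  ] 20.327405211675565
head z [680.5  -17.78 107.38] 107.70746894874624
11 [571.3  -5.2  67.3]
34 [587.7  -7.8  72. ]
40 [601.8  -7.7  76.8]
43 [617.9  -9.9  83.3]
50 [631.5  -6.5  88.6]
head z sc [685.82 -18.59 107.22]
```

The bush is up 10.3 mm. I open the fingers and then rise straight up.

>>> drive_tool --deltas "0 0 0 0 0.03; 0 0 0 0 0.05; 0 0 0 0 0.06; 0 0 0 0 0.06; 0 0 0 0 0.06"

```text
clock: 12.28
eef_pos: [501.1, 15.3, 37.3]
tool_rot: [-3.142, -0.0, 2.964]
force: [0.9, 0.1, 0.0]
width: 60.1
```

```bash
python3 look.py 9; python3 - <<'E'
from h import *
im=imaging.get_image("wrist"); save(im,"w9.png")
E
```

```text
12.275 [501.10621078  15.29639223  37.27416621] [-3.14154893e+00 -1.20361942e-04  2.96441403e+00] [0.91384507 0.12027715 0.01859128] 60.09695496619423
head z [680.2  -17.88 107.41] 107.66895378149216
10 [571.5  -5.2  67.9]
28 [587.7  -7.6  72.3]
41 [599.1 -10.   76.2]
40 [615.3  -7.7  83. ]
54 [631.5  -7.5  88.2]
head z sc [685.65 -18.13 107.41]
```

View pics/w9.png

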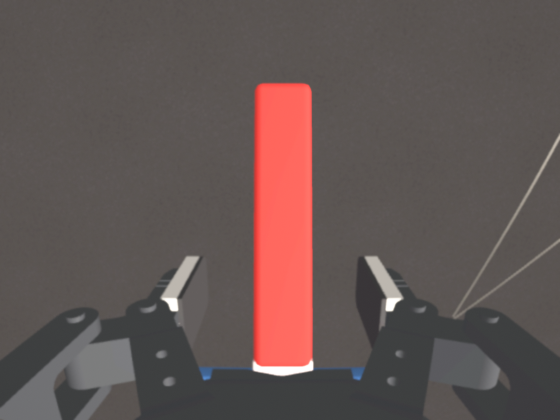

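The fingers (about 200 and 362) are clear of the grip (255–312). Now straight up.

>>> drive_tool --deltas "0 0 -0.03 0 0.06; 0 0 -0.08 0 0.06; 0 0 -0.14 0 0.06; 0 0 -0.19 0 0.06; 0 0 -0.2 0 0.06; 0 0 -0.2 0 0.06; 0 0 -0.2 0 0.06; 0 0 -0.2 0 0.06"

```text
clock: 13.42
eef_pos: [500.2, 15.3, 235.9]
tool_rot: [-3.141, -0.003, 2.964]
force: [-0.6, -0.1, 0.2]
width: 59.8
```

```bash
python3 look.py 10; python3 - <<'E'
from h import *
im=imaging.get_image("scene"); save(im,"s10f.png")
print([at_h(im,d["point"],0).round(1) for d in models.landmark_of(im,"file")])
E
```

```text
13.425 [500.17505897  15.26714457 235.85700408] [-3.14077033 -0.00318401  2.96445193] [-0.57135537 -0.13226038  0.24910088] 59.82169922777379
head z [680.38 -17.62 107.45] 107.69566071642438
28 [571.1  -2.5  66.7]
57 [585.1  -2.7  71.7]
76 [599.   -2.9  76.4]
62 [615.1  -4.   82.1]
58 [630.9  -5.5  88. ]
head z sc [685.73 -18.29 107.42]
[array([441.9, 345. ,   0. ])]
```

View pics/s10f.png

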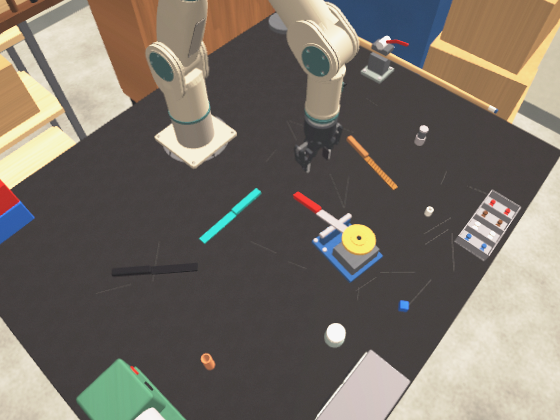

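The gripper is clear. The bar lies from (295,196) to under the brass head at (358,238), the head is still up, and the file sits at the same pixels, (348,138) to (396,188). Handing in.

```bash
python3 -c "
from cell import ctrl
print(ctrl.finish_job())"
```

```text
the job is handed in; nothing more can be done
None
```

I levered the brass bush up about 10.4 mm with the red-gripped bar, let go, and handed the job in at about 13.5 s. I slid the toe about 16 mm in under the rim and pressed the grip down in stages. The wrist force stayed near 16 N, and the gripper never came near the bush.

**Bush:** After release, the top and scene cameras both put the head about 10.5 mm above where it started (107.4 mm against 97 mm), and it stayed there.

**Bar:** It rests on the rod with its toe under the head. The blade heights matched before and after I withdrew the gripper, to about 1 mm. I did not measure its speed directly.

**File:** It shows at the same place in the scene picture as at the start. The network's reading of its origin came out about 12 mm from the first scene reading. The first top and scene readings already differed by about 14 mm, so I took this as detector noise. The arm never came near the file.

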